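Close up a line of wood type and hold it against the sprung stop

ROBOT

A 6-joint arm with a two-finger parallel gripper is mounted at the origin on a cart in front of the work surface, level with it; the furniture and walls round the work are solid. World frame = base frame: x ahead of the robot, y to its left, z up, the work surface at z = 0. Lengths are in mm, angles in rad, forces in N, time in s.
With the tool pointing down it reaches from about 200 to 875 mm from the base axis. Payload 3.4 kg.
Tool frame: the origin (TCP) lies between the finger pads; the fingertips stand 8 mm ahead of it and the grasp point (between the pads) lies 11 mm behind it; z points along the fingers, y is the line along which they close (so a half turn about z gives the same grasp; the last joint's range is limited). The gripper opens to 94 mm and grips with 3 to 60 N. Pads are 16 mm wide; open, the fingers measure 119 mm over their backs; the gripper's body (75 mm by 177 mm) begins 78 mm behind the grasp point.
Start: joints at [-0.121, 0.276, 1.505, -0, 1.361, -0.121], TCP at [575.038, -0.01, 177.893] pointing down, gripper open.
Joint ranges: [-2.89, 2.89], [-0.75, 2.08], [0.22, 2.7], [-1.18, 4.32], [0.11, 2.71], [-2.7, 2.7]. Speed limits (rad/s): [2.57, 2.57, 3.14, 3.14, 3.14, 3.14].

INTERFACE

Orientations are given as a rotation vector (axis times angle).
In Python, from cell import env gives the robot as it stands.
- The arm moves only by the tool jog_arm, never from a script. Its argument "increments" is a list that holds one entry, the list of rows, each a list of 5 numbers: the shift along the tool's x, y, z in units of 25 mm (1.0 is 25 mm), then the turn about the tool's z in rad, then the finger opening in mm, from 0 to 94. In form: [[[x, y, z, roll, grip], ...]]. A call has 1 to 8 rows; each row is the pose to reach, as a shift and turn from the pose commanded when the call began, along the tool's axes at that moment; what a row does not reach only later rows make up. A row lasts 1/12 s, in which the tool goes at most 41.7 mm and 7.16 degrees, less where a joint would pass 70% of its speed; a pose out of reach is approached as far as the arm can. A call with a gripper value outside its range is refused whole. The fingers move at their own pace and stop on an object; "newtons" is the grip in N (left out, the last holds). Time passes only in rows, so rows that repeat a pose let the fingers close. It gives the time, the measured TCP pose, the force, the opening and the grip force at its end, in the units of the state.
- env.get_obs(): the state, without advancing time (a new reading comes with each control period).
- env.snapshot(name): name is "scene" or "side" or "wrist"; returns a dict with "pixels" (420x560x3 uint8, red, green, blue), "K" (3x3 intrinsics, pixels), "k1" (the pictures are not rectified: a ray, as slopes to the right and down, at radius r is drawn at 1 + k1 r^2 times it, then the intrinsics apply), "pose" (4x4, takes a point from camera to world coordinates). Camera axes: x right, y down, z forward; pixel columns grow to the right and rows downward; lengths in mm; the calibration is good to about 2 mm. A picture is of the moment at which its call begins. There is no depth.
- env.job_done(): hands the job in; it is judged then, once.
The state is a dict: "clock": time; "q": joint angles; "joint_vel": joint speeds; "effort": joint torques, N m; "tool_pos": TCP position; "ee_rot": TCP orientation; "force": force on the tool from outside, world axes, zero at the start; "wrist_torque": the same for the moment, N m; "gripper_width": finger opening in mm; "finger_force": force on a finger pad.
Only numpy, scipy, OpenCV 4.12 (cv2) and the standard library are available. Lean on these libraries where they do the work, as an engineer would, in place of code of your own. Each camera call takes 0.05 s, during which the arm holds its last target. There are 200 camera calls.

TASK

Take the two wood type blocks lying loose nearest to the galley, to its left (not those in the far left corner), and set them flat into the galley behind the two already there, in either order, so that all four make one tight straight line with their long sides across the channel. Then push on the near end of the line so that it presses the sprung brass stop back until the tip of its red pointer is midway between the two white marks, never running the stop to the end of its travel, hold that steady for at least two seconds, and finish still pushing: I will lock the stop while you hold. Leave the tins and the loupe where they are.

Things in the scene. Friction and masses are not known exactly. Their poses are not given: they have to be found in the camera images.
- galley: fixed metal tray (galley), 290 x 78 mm, base plate 4 mm thick. Origin: centre of its underside; its x runs along the channel towards the stop, y across, z up. Two low side rails (y = +/-26.5 mm inside, 4 mm thick, tops 10 mm above the underside, x = -145 to +55 mm) make a channel 53 mm wide with its floor 4 mm above the underside; the end at -x is open. The stop is at the +x end, in front of a dark housing (x = 98 to 134 mm, 24 mm high).
- head_stop (a joint): travel of the sprung brass stop (50 mm wide, 22 mm high) along the galley's +x, in m: 0 = free, 0.022 = end of travel. A spring of 800 N/m returns it (0.010 is about 8 N). The tip of the red pointer on it comes to the first of the two white marks on the dark housing at 0.0065 and to the second at 0.0135; midway is 0.010.
- stop_face (a point): centre of the stop's pressing face; at rest at x = 60 mm in the galley's frame, moves with the stop
- type_1: wood type block with a red letter, 50 x 34 x 23 mm (its x, y, z), standing in the galley next to the stop with its y along the channel and its 50 mm across it. Origin: centre of its underside. 60 g, varying.
- type_3: wood type block with a red letter, 50 x 36 x 23 mm (x, y, z), in the galley behind the first, as that one; small gaps may lie between them. Origin: centre of its underside. 60 g, varying.
- type_4: narrow loose wood type block with a black letter, 50 x 30 x 23 mm (x, y, z), lying on the bench face up. Origin: centre of its underside. It goes into the galley with its y along the channel, either way round; the fingers can hold it by its two 50 mm-apart ends, above the rails. 60 g, varying.
- type_5: wide loose wood type block with a red letter, 50 x 42 x 23 mm (x, y, z), lying on the bench face up; otherwise as the narrow one. Origin: centre of its underside.
- ochre_tin: flat ink tin with a yellow band, 70 mm across, 34 mm high; leave it alone. Origin: centre of its underside
- brown_tin: flat ink tin with a brown band, 68 mm across, 30 mm high; leave it alone. Origin: centre of its underside
- loupe: black loupe, 42 mm across, 40 mm high; leave it alone. Origin: centre of its underside
Not all that is in view belongs to the job. What is shaped like the type_5 but blue or turquoise is not meant.

How it is judged (in metres and radians):
On the way, in this order (a step that is already met when the one before it is completed fails the run):
1. both loose blocks stand flat and straight in the galley's channel (y of type_4 in the frame of galley between -0.004 and 0.004 m and z of type_4 in the frame of galley between 0.002 and 0.0075 m and x of type_4 in the frame of galley between -0.14 and 0.06 m and angle between the y axis of each of type_4, type_5 and the x axis of galley, either way round below 0.08 rad and y of type_5 in the frame of galley between -0.004 and 0.004 m and z of type_5 in the frame of galley between 0.002 and 0.0075 m and x of type_5 in the frame of galley between -0.14 and 0.06 m), for 0.1 s.
2. the closed line of four is pressed against the stop by the robot, the stop's travel within the marks, for 2 s (all of step 1 and value of joint head_stop between 0.0065 and 0.0135 m and contact force between type_1 and type_3 above 3 N and contact force between type_4 and type_5 above 3 N and (contact force between type_3 and type_4 above 3 N or contact force between type_3 and type_5 above 3 N) and (contact force between any of the arm, the fingers and type_4 above 3 N or contact force between any of the arm, the fingers and type_5 above 3 N) and y of type_1 in the frame of galley between -0.004 and 0.004 m and z of type_1 in the frame of galley between 0.002 and 0.0075 m and x of type_1 in the frame of galley between -0.14 and 0.06 m and angle between the y axis of each of type_1, type_3 and the x axis of galley, either way round below 0.08 rad and y of type_3 in the frame of galley between -0.004 and 0.004 m and z of type_3 in the frame of galley between 0.002 and 0.0075 m and x of type_3 in the frame of galley between -0.14 and 0.06 m), for 2 s.
At the end, for the whole second after the job is handed in: All four blocks flat (3.5 mm) and straight (4 mm, 0.08 rad) in the channel, each pressed on the next with over 3 N, the stop pushed in 6.5 to 13.5 mm (about 5 to 11 N), the robot still pressing on an added block with over 3 N, blocks at rest (under 10 mm/s) (all of step 2 and linear speed of each of type_4, type_5 below 0.01 m/s); the arm keeps its last pose, push and grip.
It fails at once if the stop is run to the end of its travel (beyond 20 mm) (value of joint head_stop above 0.02 m).
It fails at once if a tin or the loupe is moved more than 30 mm (distance of any of ochre_tin, brown_tin, loupe from where it was at the start of the episode above 0.03 m).
It also fails if it takes over 72 s, if anything falls off the work surface, if the arm or the gripper's body presses on something with over 40 N, if the wrist force passes 120 N, or if a joint passes its speed limit or range.

## Working session

There is one attempt and no reset: what is moved stays moved. The work goes in short steps, Python scripts to look and compute and a tool call to move; the robot and the scene stay as the last step left them, time stands still between calls to the robot, and variables do not carry over. Pictures are saved under pics/ and viewed, at most 10 in all, crops included, and the job is handed in when it is done.

Besides the shell and the picture viewer there is one more tool, called after ">>>" as a command line: name --argument value ..., lists and objects as JSON in quotes. jog_arm: Moves the arm, as the interface text tells. Its arguments: {"type":"object","properties":{"increments":{"type":"array","items":{"type":"array","items":{"type":"array","items":{"type":"number"}}}},"newtons":{"type":"number"}},"required":["increments"]}

```bash
ls; mkdir -p pics; python3 - <<'E'
from cell import env
import cv2
o=env.get_obs();print(o)
for n in("scene","side","wrist"):
    s=env.snapshot(n);cv2.imwrite(f"pics/{n}0.png",s["pixels"][:,:,::-1]);print(n,s["K"].tolist(),s["k1"],s["pose"].round(3).tolist())
E
```

```text
pics
{'clock': 0.0, 'q': array([-1.21050446e-01,  2.76597225e-01,  1.50613214e+00, -4.51659166e-05,
        1.36069650e+00, -1.21010684e-01]), 'joint_vel': array([ 0.00029905,  0.00035397, -0.00083909,  0.00020092,  0.00210405,
        0.00067542]), 'effort': array([ 1.66144628e-04, -4.04588020e+01, -2.37234324e+01,  7.02253589e-02,
        3.46444664e-02, -1.77189750e-04]), 'tool_pos': array([5.74373795e+02, 2.31816510e-02, 1.77003924e+02]), 'ee_rot': array([-2.22047342e+00, -2.22040614e+00,  1.82924545e-03]), 'force': array([ 0.42039734,  0.71929499, -0.24350951]), 'wrist_torque': array([0.00976084, 0.02892265, 0.04029039]), 'finger_force': 0.0, 'gripper_width': 94.30361645498571}
scene [[385.0822181839532, 0.0, 276.7880094186998], [0.0, 385.0822181839532, 209.7697768797395], [0.0, 0.0, 1.0]] -0.06445356130615686 [[-0.579, -0.365, 0.729, -52.313], [-0.815, 0.276, -0.509, 756.308], [-0.016, -0.889, -0.457, 446.092], [0.0, 0.0, 0.0, 1.0]]
side [[492.35596578347145, 0.0, 276.1618879336409], [0.0, 492.35596578347145, 211.63162608192886], [0.0, 0.0, 1.0]] -0.0029047932141964034 [[-0.846, -0.305, 0.437, 94.251], [-0.533, 0.5, -0.683, 1021.142], [-0.01, -0.81, -0.586, 664.047], [0.0, 0.0, 0.0, 1.0]]
wrist [[303.9466383416793, 0.0, 282.7064089921556], [0.0, 303.9466383416793, 209.62552852710238], [0.0, 0.0, 1.0]] 0.022368412789846834 [[1.0, 0.002, -0.001, 575.694], [0.002, -0.963, -0.27, 79.951], [-0.001, 0.27, -0.963, 383.477], [0.0, 0.0, 0.0, 1.0]]
```

View pics.

View pics/side0.png

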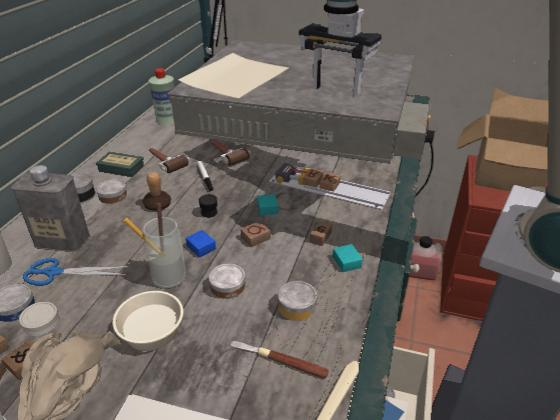

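View pics/wrist0.png

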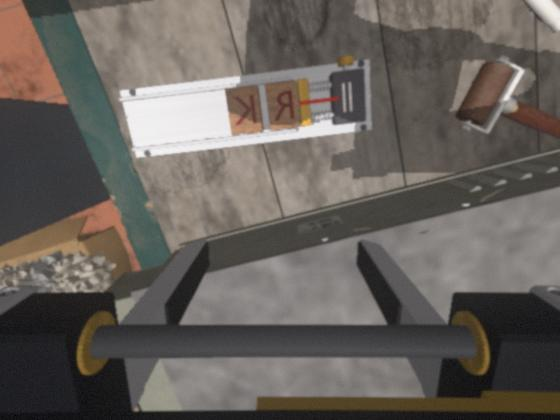

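View pics/scene0.png

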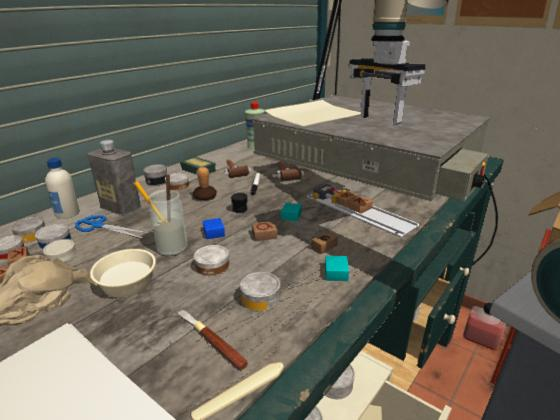

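```bash
cat > h.py <<'E'
from cell import env
import cv2, numpy as np
def shot(n,f):
    s=env.snapshot(n); cv2.imwrite(f"pics/{f}.png",s["pixels"][:,:,::-1]); np.savez(f"pics/{f}.npz",K=s["K"],k1=s["k1"],pose=s["pose"]); return s
def proj(f,P):
    s=np.load(f"pics/{f}.npz"); T=np.linalg.inv(s["pose"]); c=np.asarray(P,float)@T[:3,:3].T+T[:3,3]
    m=c[:,:2]/c[:,2:]; m=m*(1+float(s["k1"])*(m**2).sum(1,keepdims=True)); K=s["K"]
    return m*K[0,0]+K[:2,2]
def back(f,uv,z):
    s=np.load(f"pics/{f}.npz"); D=np.array([float(s["k1"]),0,0,0,0])
    m=cv2.undistortPoints(np.array(uv,float).reshape(-1,1,2),s["K"],D).reshape(-1,2)
    d=np.c_[m,np.ones(len(m))]@s["pose"][:3,:3].T; o=s["pose"][:3,3]
    return o+d*((np.asarray(z,float)-o[2])/d[:,2])[:,None]
E
python3 - <<'E'
from h import *
for n in("scene","side","wrist"): shot(n,n+"0")
np.set_printoptions(suppress=True,precision=1)
print(back("wrist0",[(121,92),(136,156),(368,60),(370,130)],4))   # galley corners
print(back("wrist0",[(228,89),(232,135),(297,80),(301,126)],27))
print(back("side0",[(257,233),(320,231),(227,270),(297,293),(208,200),(348,256),(268,204)],[23,23,34,34,40,23,23]))
print(back("side0",[(176,132),(392,155)],0))
E
```

```text
[[387.7 114.8   4. ]
 [395.2  41.5   4. ]
 [672.1 149.7   4. ]
 [680.8  73.3   4. ]]
[[515.7 116.7  27. ]
 [517.9  68.   27. ]
 [591.  126.   27. ]
 [596.3  78.   27. ]]
[[565.8 359.5  23. ]
 [456.3 284.7  23. ]
 [543.1 493.3  34. ]
 [400.9 476.3  34. ]
 [713.8 335.5  40. ]
 [371.7 326.5  23. ]
 [603.8 258.4  23. ]]
[[1060.1   59.4    0. ]
 [ 460.1 -140.5    0. ]]
```

>>> jog_arm --increments '[[[1.5, -0.4, 0, 0, 94], [3, -0.8, 0, 0, 94], [4.5, -1.2, 0, 0, 94], [6, -1.6, 0, 0, 94], [7.5, -2, 0, 0, 94], [9, -2.3, 0, 0, 94], [10.4, -2.6, 0, 0, 94], [10.4, -2.6, 0, 0, 94]]]'

```text
clock: 0.97
tool_pos: [508.1, 266.2, 177.9]
ee_rot: [-2.213, -2.225, -0.004]
force: [-0.5, -1.3, 0.1]
gripper_width: 94.1
finger_force: 0.0
```

>>> jog_arm --increments '[[[1.2, 0, 0, 0, 94], [2.4, 0, 0, 0, 94], [3.6, 0, 0, 0, 94], [3.6, 0, 0, 0, 94], [3.6, 0, 0, 0, 94]]]'

```text
clock: 1.38
tool_pos: [509.9, 350.4, 177.3]
ee_rot: [2.219, 2.223, -0.002]
force: [-0.2, -0.3, 0.4]
gripper_width: 94.0
finger_force: 0.0
```

```bash
python3 - <<'E'
from h import *
s=shot("wrist","w1"); o=env.get_obs(); print(o["clock"],o["tool_pos"],o["ee_rot"],o["q"])
a=cv2.imread("pics/w1.png")
cv2.imwrite("pics/w1b.png",cv2.resize(a,(800,600),interpolation=cv2.INTER_CUBIC))
E
```

```text
1.4333 [509.95364167 349.27788481 177.44752883] [ 2.22014588  2.22171723 -0.00228587] [ 4.88775433e-01  3.42024212e-01  1.40835287e+00 -1.13249277e-03
  1.39239681e+00  4.88269543e-01]
```

View pics/w1b.png

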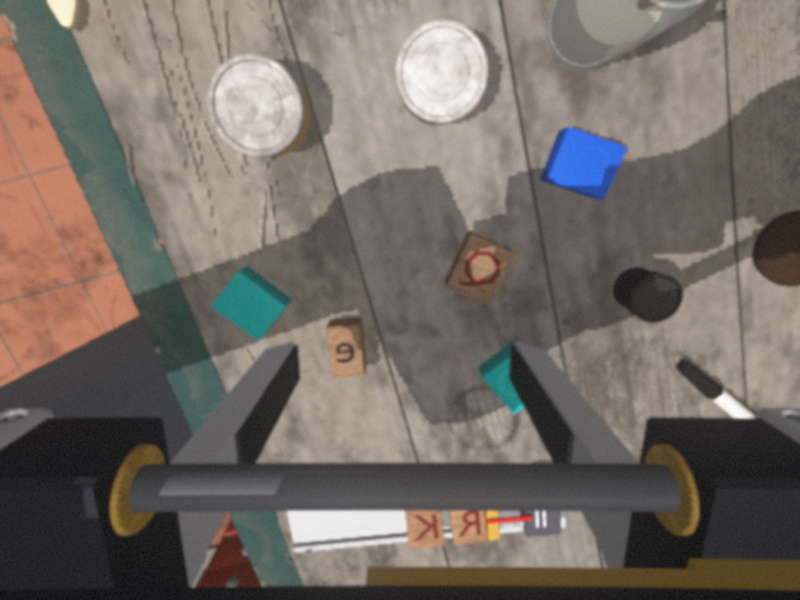

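```bash
python3 - <<'E'
from h import *
a=cv2.imread("pics/w1.png")
f=lambda x,y:cv2.resize(a[y:y+60,x:x+60],(400,400),interpolation=cv2.INTER_CUBIC)
w=cv2.imread("pics/wrist0.png")
g=cv2.resize(w[50:170,110:390][:, :],(800,200),interpolation=cv2.INTER_CUBIC)
g=cv2.resize(w[55:165,115:385],(490,200),interpolation=cv2.INTER_CUBIC)
c=np.zeros((600,800,3),np.uint8); c[:400,:400]=f(212,210);c[:400,400:]=f(305,155);c[400:,:490]=g
cv2.imwrite("pics/crop1.png",c)
E
```

```text
(no output)
```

View pics/crop1.png

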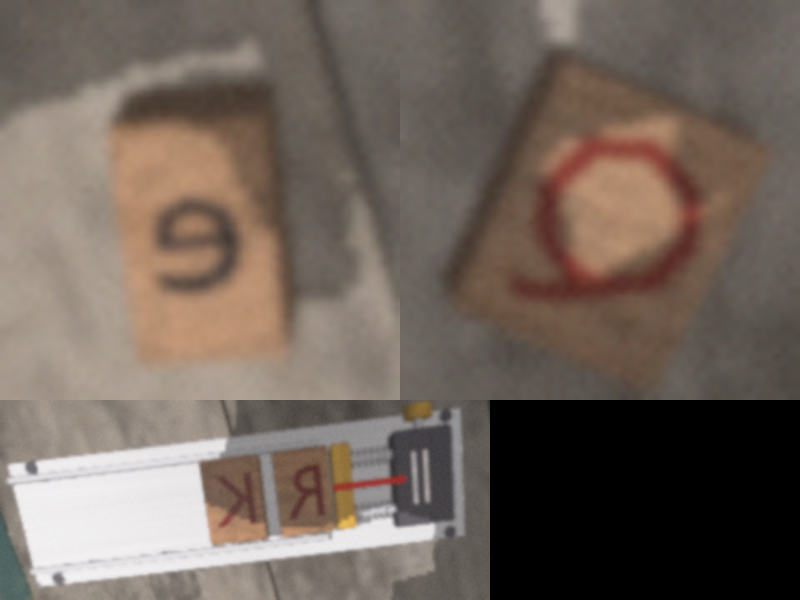

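```bash
cat >> h.py <<'E'
from scipy.optimize import least_squares
def fit(f,L,uv,x0):
    "pose (x,y,yaw) of points L given in body frame, seen at uv"
    L=np.asarray(L,float);uv=np.asarray(uv,float)
    def w(p):
        c,s=np.cos(p[2]),np.sin(p[2]);return np.c_[p[0]+c*L[:,0]-s*L[:,1],p[1]+s*L[:,0]+c*L[:,1],L[:,2]]
    r=least_squares(lambda p:(proj(f,w(p))-uv).ravel(),x0,x_scale=[10,10,.1])
    return r.x, r.fun.reshape(-1,2)
E
python3 - <<'E'
from h import *
np.set_printoptions(suppress=True,precision=3)
g=np.array([(10,65),(37,185),(460,8),(465,135)])/1.8148+[115,55]
print(fit("wrist0",[(-145,39,4),(-145,-39,4),(145,39,4),(145,-39,4)],g,[530,95,.1]))
a=np.array([(112,128),(270,118),(287,352),(138,360)])/6.667+[212,210]
print(back("w1",a,[23]*4)); print(fit("w1",[(25,15,23),(25,-15,23),(-25,-15,23),(-25,15,23)],a,[456,285,1.6]))
b=np.array([(163,56),(368,148),(255,388),(55,287)])/6.667+[305,155]
print(back("w1",b,[23]*4)); print(fit("w1",[(25,21,23),(25,-21,23),(-25,-21,23),(-25,21,23)],b,[566,360,1.2]))
# tall box: top edge line wrist vs side
for z in (60,80,100,120,140):
    P=back("wrist0",[(420,232)],z); print(z,P, proj("side0",P))
E
```

```text
(array([534.102,  95.008,   0.118]), array([[-1.67 , -0.608],
       [ 0.452,  0.885],
       [ 0.894, -0.431],
       [ 0.356,  0.611]]))
[[443.56  303.15   23.   ]
 [473.316 305.253  23.   ]
 [475.548 257.235  23.   ]
 [446.558 255.444  23.   ]]
(array([459.751, 280.198,   1.627]), array([[-0.194, -0.879],
       [-0.01 , -0.566],
       [ 0.47 ,  0.817],
       [-0.258,  0.741]]))
[[566.031 385.889  23.   ]
 [603.479 369.587  23.   ]
 [585.898 324.682  23.   ]
 [548.254 343.771  23.   ]]
(array([575.868, 355.894,   1.163]), array([[ 0.453, -1.091],
       [ 1.387, -0.768],
       [-0.543,  0.049],
       [-1.357,  1.986]]))
60 [[730.192 -36.678  60.   ]] [[287.523 126.739]]
80 [[720.657 -29.475  80.   ]] [[289.188 121.833]]
100 [[711.123 -22.273 100.   ]] [[290.907 116.772]]
120 [[701.589 -15.071 120.   ]] [[292.681 111.549]]
140 [[692.054  -7.869 140.   ]] [[294.512 106.154]]
```

```bash
python3 - <<'E'
from h import *
np.set_printoptions(suppress=True,precision=1)
print("bottom",back("wrist0",[(200,240),(330,211),(540,156)],0))
for z in(90,110): print("top",z,back("wrist0",[(300,260),(420,232),(540,201)],z), proj("side0",back("wrist0",[(300,260),(420,232),(540,201)],z)))
a=cv2.imread("pics/wrist0.png")[130:310,100:560]; b=cv2.imread("pics/side0.png")[60:180,160:430]
c=np.zeros((600,800,3),np.uint8); c[:300,:767]=cv2.resize(a,(767,300)); c[300:,:675]=cv2.resize(b,(675,300)); cv2.imwrite("pics/box.png",c)
E
```

```text
bottom [[464.5 -70.5   0. ]
 [637.9 -29.5   0. ]
 [892.1  41.5   0. ]]
top 90 [[594.1 -57.5  90. ]
 [715.9 -25.9  90. ]
 [828.    6.9  90. ]] [[336.1 125.2]
 [290.  119.3]
 [248.8 114.6]]
top 110 [[592.9 -48.1 110. ]
 [706.4 -18.7 110. ]
 [810.9  11.8 110. ]] [[335.4 119.6]
 [291.8 114.2]
 [252.6 109.8]]
```

View pics/box.png

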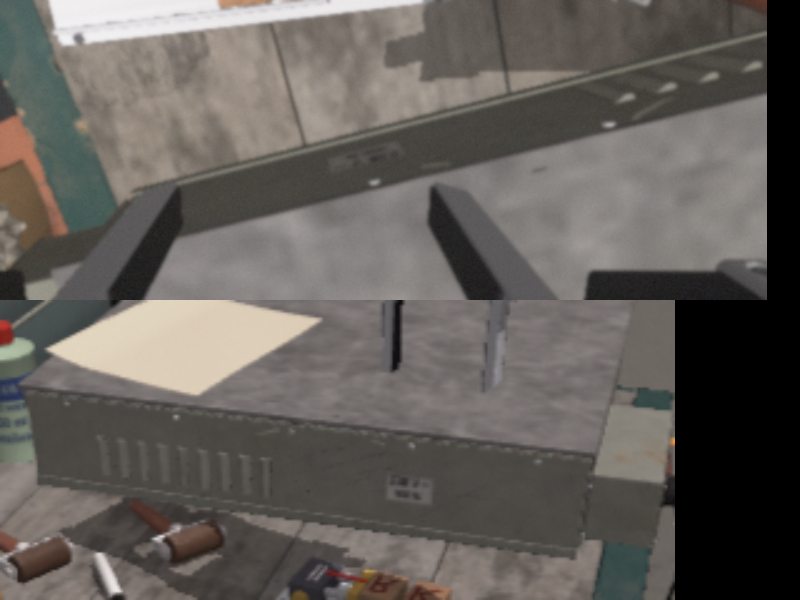

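>>> jog_arm --increments '[[[0.26, 2.64, 0.5, -0.12, 94], [0.26, 2.64, 1, -0.24, 94], [0.26, 2.64, 1.5, -0.36, 94], [0.26, 2.64, 2, -0.48, 94], [0.26, 2.64, 2.5, -0.6, 94], [0.26, 2.64, 3, -0.72, 94], [0.26, 2.64, 3.5, -0.84, 94], [0.26, 2.64, 4, -0.96, 94]]]'

```text
clock: 2.1
tool_pos: [576.4, 354.1, 77.5]
ee_rot: [0.939, 2.998, -0.002]
force: [0.7, 0.3, 0.2]
gripper_width: 93.9
finger_force: 0.0
```

>>> jog_arm --increments '[[[0, 0, 0, -0.1, 94], [0, 0, 0, -0.2, 94], [0, 0, 0, -0.2, 94], [0, 0, 0, -0.2, 94]]]'

```text
clock: 2.43
tool_pos: [576.4, 354.8, 78.1]
ee_rot: [0.647, 3.074, -0.001]
force: [0.6, 0.1, 0.2]
gripper_width: 94.1
finger_force: 0.0
```

```bash
python3 - <<'E'
from h import *
shot("wrist","w2"); o=env.get_obs(); print(o["clock"],o["tool_pos"],o["ee_rot"])
from scipy.spatial.transform import Rotation as R
y=R.from_rotvec(o["ee_rot"]).as_matrix()[:,1];print(np.arctan2(y[1],y[0]))
E
```

```text
2.4833 [576.43751507 355.20124365  78.24661531] [ 6.46342548e-01  3.07389737e+00 -2.84581848e-04]
1.156298401052293
```

View pics/w2.png

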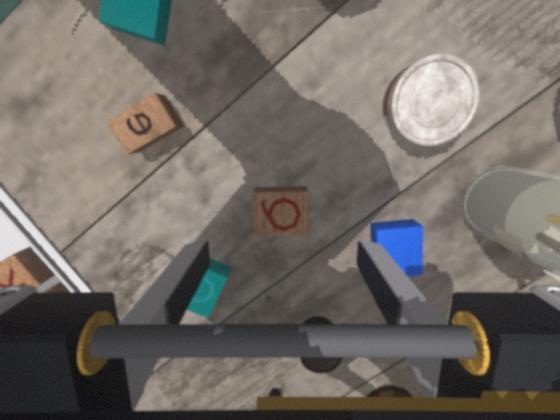

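```bash
python3 - <<'E'
from h import *
np.set_printoptions(suppress=True,precision=3)
print(fit("w2",[(-25,21,23),(25,21,23),(25,-21,23),(-25,-21,23)],[(253,193),(308,192),(310,235),(255,237)],[576,356,1.16]))
print(fit("w2",[(-25,15,23),(25,15,23),(25,-15,23),(-25,-15,23)],[(109,124),(160,95),(182,126),(131,153)],[459,280,1.16+.5]))
E
```

```text
(array([576.461, 355.394,   1.192]), array([[-0.757, -0.161],
       [ 1.093, -1.079],
       [-0.409,  0.809],
       [ 0.057,  0.58 ]]))
(array([460.813, 283.785,   1.644]), array([[ 0.294, -1.221],
       [ 0.398, -2.33 ],
       [-0.846,  1.195],
       [ 0.148,  2.616]]))
```

>>> jog_arm --increments '[[[0, 0, 0.8, -0.03, 94], [0, 0, 1.6, -0.03, 94], [0, 0, 2.4, -0.03, 94], [0, 0, 2.4, -0.03, 94], [0, 0, 2.4, -0.03, 40], [0, 0, 2.4, -0.03, 40], [0, 0, 2.4, -0.03, 40], [0, 0, 2.4, -0.03, 40]]]' --newtons 20

```text
clock: 3.15
tool_pos: [577.1, 356.9, 19.5]
ee_rot: [0.595, 3.082, 0.003]
force: [-0.8, -0.3, 0.3]
gripper_width: 70.8
finger_force: 0.0
```

>>> jog_arm --increments '[[[0, 0, 0, 0, 40], [0, 0, 0, 0, 40], [0, 0, 0, 0, 40], [0, 0, 0, 0, 40], [0, 0, -0.5, 0, 40], [0, 0, -1.2, 0, 40], [0, 0, -2.4, 0, 40], [0, 0, -2.4, 0, 40]]]'

```text
clock: 3.82
tool_pos: [579.5, 358.3, 83.5]
ee_rot: [0.593, 3.077, 0.009]
force: [1.4, 0.7, 0.5]
gripper_width: 39.9
finger_force: 0.0
```

```bash
python3 - <<'E'
from h import *
shot("wrist","w3"); o=env.get_obs(); print(o["clock"],o["tool_pos"],o["ee_rot"],o["gripper_width"])
E
```

```text
3.8667 [578.42829033 357.72474761  81.31697146] [0.59345167 3.07916637 0.00673165] 39.94550867446338
```

View pics/w3.png

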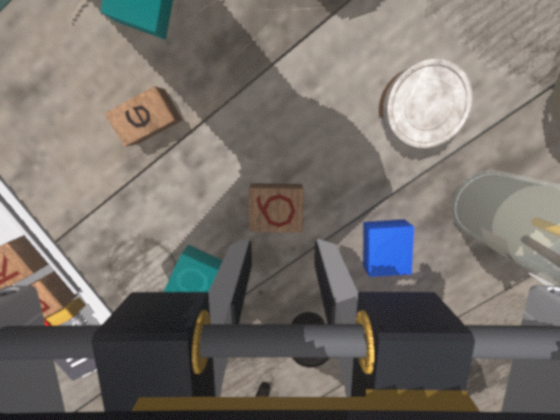

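```bash
python3 - <<'E'
from h import *
np.set_printoptions(suppress=True,precision=3)
print(fit("w3",[(-25,21,23),(25,21,23),(25,-21,23),(-25,-21,23)],[(249,186),(303,184),(303,231),(249,233)],[576,356,1.16])[0])
o=env.get_obs(); print(o["tool_pos"])
E
```

```text
[574.538 355.9     1.209]
[578.428 357.725  81.317]
```

>>> jog_arm --increments '[[[0, 0, 0, 0, 90], [0, 0, 0, 0, 90], [0, 0, 0, 0, 90], [0, 0, 0, 0, 90], [0, 0, 0, 0, 90], [0, 0, 0, 0, 90]]]' --newtons 20

```text
clock: 4.37
tool_pos: [575.8, 356.3, 77.2]
ee_rot: [-0.594, -3.084, 0.001]
force: [-0.3, 0.2, 0.4]
gripper_width: 76.4
finger_force: 0.0
```

>>> jog_arm --increments '[[[0, 0, 0.8, 0, 90], [0, 0, 1.6, 0, 90], [0, 0, 2.4, 0, 70], [0, 0, 2.4, 0, 40], [0, 0, 2.4, 0, 40], [0, 0, 2.4, 0, 40], [0, 0, 2.4, 0, 40], [0, 0, 2.4, 0, 40]]]'

```text
clock: 5.03
tool_pos: [577.0, 357.0, 19.4]
ee_rot: [0.594, 3.083, 0.003]
force: [0.4, 0.5, 0.1]
gripper_width: 53.3
finger_force: 0.0
```

>>> jog_arm --increments '[[[0, 0, 0, 0, 40], [0, 0, 0, 0, 40], [0, 0, 0, 0, 40], [0, 0, 0, 0, 40]]]'

```text
clock: 5.37
tool_pos: [576.1, 356.5, 18.1]
ee_rot: [0.594, 3.084, 0.0]
force: [0.0, 0.8, 0.0]
gripper_width: 39.8
finger_force: 0.0
```

```bash
python3 - <<'E'
from h import *
from scipy.spatial.transform import Rotation as R
np.set_printoptions(suppress=True,precision=2)
Rm=R.from_rotvec([.6463425,3.0738973,0]).as_matrix()
p=np.array([576.4,355.2,78.2])
for dz in(-40,-11,0,8): print(dz,proj("w2",[p+Rm@[8*a,47*b,dz] for a in(1,-1) for b in(1,-1)]).tolist())
print(np.load("pics/w2.npz")["pose"], Rm)
s=shot("wrist","w4"); shot("scene","s4"); shot("side","d4"); o=env.get_obs(); print(o)
c=np.hstack([s["pixels"][120:360,120:440,::-1]]); cv2.imwrite("pics/w4c.png",cv2.resize(c,(800,600)))
E
```

```text
-40 [[360.5054495458895, 248.37618891951954], [200.69597911353628, 248.16753253837157], [358.6645464115501, 273.0530823587358], [202.5465725883539, 272.8651446680708]]
-11 [[349.95356693158783, 231.5902284825923], [211.77952019990875, 231.3998033432434], [348.5563368029819, 253.32269586364427], [213.17481815398497, 253.14798661593963]]
0 [[346.66424686558764, 226.3542946475842], [215.23401290482863, 226.17029352395323], [345.3937444911968, 247.1454924616905], [216.49959867680164, 246.9757705851864]]
8 [[344.46734398434575, 222.85639773384395], [217.54108890808334, 222.67687668074868], [343.278365799636, 243.01262289575493], [218.72332721185052, 242.84645555124547]]
[[  0.4    0.88   0.25 504.96]
 [  0.92  -0.39  -0.11 387.72]
 [  0.     0.27  -0.96 284.44]
 [  0.     0.     0.     1.  ]] [[-0.92  0.4   0.  ]
 [ 0.4   0.92 -0.  ]
 [-0.    0.   -1.  ]]
{'clock': 5.5167, 'q': array([ 0.45,  0.54,  1.49, -0.  ,  1.11, -0.74]), 'joint_vel': array([-0.,  0.,  0.,  0.,  0.,  0.]), 'effort': array([  0.  , -52.34, -20.82,   0.04,   0.06,  -0.  ]), 'tool_pos': array([576.05, 356.5 ,  17.91]), 'ee_rot': array([0.59, 3.08, 0.  ]), 'force': array([-0.74,  0.16, -1.08]), 'wrist_torque': array([ 0.04, -0.06, -0.02]), 'finger_force': 0.0, 'gripper_width': 40.05696325436266}
```

View pics/w4c.png

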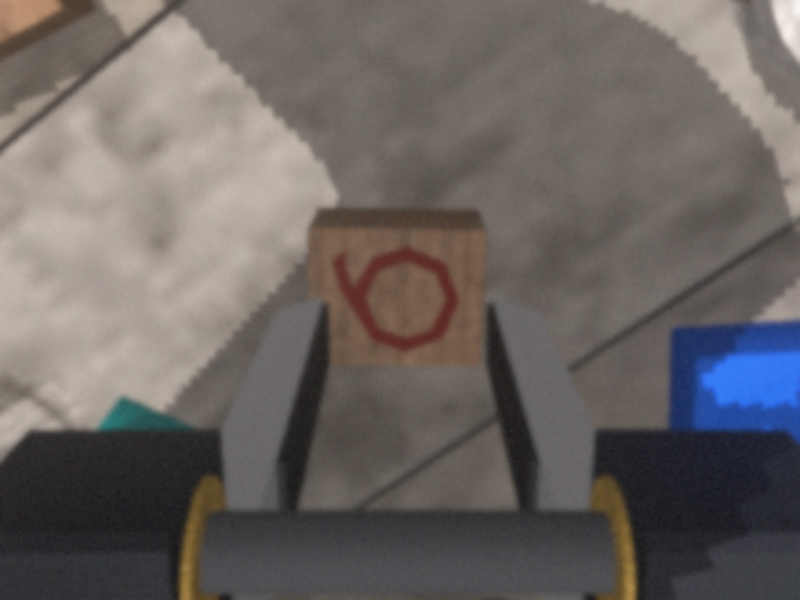

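```bash
python3 - <<'E'
from h import *
from scipy.spatial.transform import Rotation as R
np.set_printoptions(suppress=True,precision=2)
Rm=R.from_rotvec([.594,3.084,0]).as_matrix()
p=np.array([576.05,356.5,17.9])
for dz in(-40,-30,-20,-11,8): print(dz,proj("w4",[p+Rm@[8,20*b,dz] for b in(1,-1)]).ravel())
print(fit("w4",[(-25,21,23),(25,21,23),(25,-21,23),(-25,-21,23)],np.array([(308,228),(487,228),(484,364),(328,364)])/2.5+[120,120],[576,356,1.2]))
E
```

```text
-40 [313.96 248.07 246.17 247.99]
-30 [312.35 241.76 248.02 241.68]
-20 [310.89 236.07 249.68 235.99]
-11 [309.7  231.39 251.05 231.32]
8 [307.48 222.71 253.59 222.63]
(array([576.12, 356.66,   1.22]), array([[ 0.41,  0.39],
       [ 1.33, -1.41],
       [ 2.3 , -0.13],
       [-4.14,  1.51]]))
```

>>> jog_arm --increments '[[[0, 0, 0, 0, 90], [0, 0, 0, 0, 90], [0, 0, 0, 0, 90], [0, 0, 0, 0, 90], [0, 0, 0, 0, 90], [0, 0, 0, 0, 90], [0, 0, 0.2, 0, 90]]]'

```text
clock: 6.1
tool_pos: [576.8, 356.9, 13.7]
ee_rot: [0.594, 3.083, 0.002]
force: [0.3, 0.0, 0.1]
gripper_width: 83.0
finger_force: 0.0
```

>>> jog_arm --increments '[[[0, 0, 0.3, 0, 90], [0, 0, 0.6, 0, 90], [0, 0, 0.8, 0, 90], [0, 0, 0.9, 0, 90], [0, 0, 1.0, 0, 90], [0, 0, 1.0, 0, 90]]]'

```text
clock: 6.6
tool_pos: [575.7, 356.3, -12.9]
ee_rot: [-0.594, -3.084, 0.001]
force: [0.5, 0.1, 0.1]
gripper_width: 90.0
finger_force: 0.0
```

>>> jog_arm --increments '[[[0, 0, 0.08, 0, 90], [0, 0, 0.16, 0, 90], [0, 0, 0.2, 0, 90], [0, 0, 0.2, 0, 90]]]'

```text
clock: 6.93
tool_pos: [576.0, 356.4, -17.2]
ee_rot: [-0.595, -3.085, 0.0]
force: [0.3, 0.2, 0.6]
gripper_width: 90.1
finger_force: 0.0
```

>>> jog_arm --increments '[[[0, 0, 0, 0, 40], [0, 0, 0, 0, 40], [0, 0, 0, 0, 40], [0, 0, 0, 0, 40], [0, 0, 0, 0, 40], [0, 0, 0, 0, 40], [0, 0, 0, 0, 40], [0, 0, 0, 0, 40]]]' --newtons 20

```text
clock: 7.6
tool_pos: [576.0, 356.3, -17.1]
ee_rot: [0.594, 3.085, -0.001]
force: [-0.2, 0.0, -0.0]
gripper_width: 49.6
finger_force: 20.0
```

>>> jog_arm --increments '[[[0, 0, -1, 0, 40], [0, 0, -2, 0, 40], [0, 0, -2.8, 0, 40], [0, 0, -2.8, 0, 40], [0, 0, -2.8, 0, 40]]]'

```text
clock: 8.02
tool_pos: [576.7, 356.9, 53.7]
ee_rot: [0.594, 3.083, 0.002]
force: [-0.7, 0.9, -1.1]
gripper_width: 50.3
finger_force: 20.0
```

>>> jog_arm --increments '[[[-0.1, -1.4, -2.8, -0.07, 40], [-0.2, -2.8, -2.8, -0.15, 40], [-0.3, -4.2, -2.8, -0.22, 40], [-0.4, -5.6, -2.8, -0.3, 40], [-0.5, -7.0, -2.8, -0.37, 40], [-0.6, -8.4, -2.8, -0.43, 40], [-0.7, -9.8, -2.8, -0.5, 40], [-0.74, -11.2, -2.8, -0.5, 40]]]'

```text
clock: 8.68
tool_pos: [487.1, 88.1, 120.9]
ee_rot: [0.191, -3.133, 0.0]
force: [0.6, -0.3, 0.3]
gripper_width: 50.1
finger_force: 20.0
```

>>> jog_arm --increments '[[[0, 0, 0, 0, 40], [0, 0, 0, 0, 40], [0, 0, 0, 0, 40]]]'

```text
clock: 8.93
tool_pos: [488.8, 90.0, 121.8]
ee_rot: [0.186, -3.135, -0.001]
force: [0.2, 0.5, -0.2]
gripper_width: 49.9
finger_force: 20.0
```

```bash
python3 - <<'E'
from h import *
s=shot("wrist","w5"); a=s["pixels"].astype(int)
g=a.min(2)
# predicted outlines
yaw=.118;c,si=np.cos(yaw),np.sin(yaw)
W=lambda x,y,z:(534.1+c*x-si*y,95+si*x+c*y,z)
for gx in(-100,-60,-20,0,20,50,98,145):print(gx,proj("w5",[W(gx,39,4),W(gx,30.5,10),W(gx,26.5,10),W(gx,-26.5,10),W(gx,-30.5,10),W(gx,-39,4)]).round(0).astype(int).tolist())
for r in range(20,300,20):
    print(r,' '.join(f"{v}" for v in g[r,196:372:4]))
E
```

```text
-100 [[318, 147], [311, 148], [307, 148], [255, 148], [251, 148], [244, 147]]
-60 [[317, 185], [310, 186], [306, 186], [256, 186], [252, 186], [245, 185]]
-20 [[316, 220], [309, 222], [305, 222], [257, 222], [253, 222], [246, 220]]
0 [[315, 237], [308, 239], [305, 239], [257, 239], [254, 239], [247, 237]]
20 [[315, 253], [308, 255], [304, 255], [258, 255], [254, 255], [247, 253]]
50 [[314, 277], [307, 279], [304, 279], [258, 279], [255, 279], [248, 277]]
98 [[313, 312], [306, 315], [303, 315], [259, 315], [256, 315], [249, 312]]
145 [[312, 345], [306, 349], [302, 349], [260, 349], [256, 349], [250, 345]]
20 101 103 99 97 100 101 101 106 102 75 67 67 68 66 70 65 64 65 67 68 63 66 63 61 61 65 60 68 80 111 147 173 207 213 218 220 220 218 205 200 163 127 115 88
40 100 104 103 98 101 99 93 83 70 58 63 79 78 80 76 72 75 78 75 74 75 73 93 99 92 95 88 88 89 88 92 84 89 95 86 86 88 87 79 78 78 83 88 78
60 98 100 95 97 96 91 96 91 103 102 98 84 78 79 77 79 78 80 89 95 85 85 86 78 78 84 77 75 84 76 76 78 79 76 73 74 72 74 66 71 73 68 70 71
80 87 85 87 82 79 83 82 83 79 78 81 85 84 84 82 79 78 8
[... 1068 characters left out ...]
 237 236 235 237 235 236 236 234 179 157 149 100 101 100 99 92 96 105 116 101 116 133 132 116
220 136 140 142 146 145 148 148 147 145 146 138 134 93 81 78 77 79 81 82 80 85 82 82 70 66 72 67 65 66 66 65 61 92 93 93 94 86 85 89 92 94 96 93 89
240 136 136 134 137 139 136 141 135 131 128 143 126 104 117 112 81 106 117 121 105 73 60 61 55 48 53 70 74 73 77 68 71 76 96 91 82 91 93 86 88 86 89 93 94
260 152 163 161 152 152 154 150 153 151 140 52 44 103 112 117 106 62 59 69 111 100 111 101 106 99 72 73 74 44 51 70 73 52 38 80 96 93 96 96 85 77 72 76 87
280 146 142 148 147 148 152 148 148 53 39 38 93 70 90 101 101 100 104 105 85 65 48 50 50 50 60 85 68 68 68 69 71 71 29 30 33 89 97 94 94 94 94 82 79
```

```bash
cat >> h.py <<'E'
def edges(f,rows,lo,hi,thr):
    g=cv2.GaussianBlur(cv2.imread(f"pics/{f}.png").min(2).astype(float),(0,0),.7);out=[]
    for r in rows:
        p=g[r,lo:hi];k=np.where(p>thr)[0]
        if len(k)<5: continue
        i,j=k[0],k[-1]
        out.append((r,lo+i-(p[i]-thr)/(p[i]-p[i-1]),lo+j+(p[j]-thr)/(p[j]-p[j+1])))
    return np.array(out)
E
python3 - <<'E'
from h import *
np.set_printoptions(suppress=True,precision=2)
e=edges("w5",range(132,196,4),220,345,190);print(e)
L=back("w5",e[:,[1,0]],[4]*len(e));Rr=back("w5",e[:,[2,0]],[4]*len(e))
print(np.linalg.norm((L-Rr),axis=1)*np.cos(.0))
for P in(L,Rr):
    k=np.polyfit(P[:,0],P[:,1],1);print("yaw",np.arctan(k[0]),"y at x=490",np.polyval(k,490))
from scipy.spatial.transform import Rotation as R
o=env.get_obs();Rm=R.from_rotvec(o["ee_rot"]).as_matrix();p=o["tool_pos"];print(p,np.arctan2(Rm[1,1],Rm[0,1]))
print(proj("w5",[p+Rm@[21,25*b,-30-15] for b in(1,-1)]),proj("w5",[p+Rm@[21,25*b,-11-15] for b in(1,-1)]))
g=cv2.imread("pics/w5.png")
for r in(205,210,215,220,225,230): print(r,g[r,236:252].tolist()[::2],'|',g[r,312:328].tolist()[::2])
E
```

```text
[[132.   244.36 319.78]
 [136.   244.41 319.46]
 [140.   244.26 319.48]
 [144.   244.67 319.36]
 [148.   244.78 319.28]
 [152.   245.   319.16]
 [156.   245.28 319.15]
 [160.   245.31 319.06]
 [164.   245.34 318.53]
 [168.   245.36 318.51]
 [172.   245.32 318.3 ]
 [176.   245.75 318.12]
 [180.   245.9  317.89]
 [184.   246.07 317.8 ]
 [188.   246.45 317.96]
 [192.   246.54 317.57]]
[77.85 77.75 78.21 77.93 78.01 77.94 77.92 78.06 77.76 78.   78.11 77.74
 77.61 77.61 77.66 77.42]
yaw 0.12279865673427563 y at x=490 51.69934113788639
yaw 0.11633695068815154 y at x=490 129.8454247372686
[489.15  90.43 122.01] 1.6901548446374624
[[325.99 230.12]
 [236.9  230.08]] [[321.76 219.85]
 [241.31 219.81]]
205 [[139, 148, 160], [147, 156, 170], [149, 160, 170], [148, 161, 171], [150, 160, 173], [177, 183, 191], [233, 232, 235], [238, 237, 239]] | [[157, 156, 158], [156, 156, 157], [145, 145, 146], [106, 109, 115], [99, 106, 112], [100, 107, 114], [98, 107, 114], [97, 102, 109]]
210 [[148, 158, 171], [150, 164, 174], [146, 158, 169], [146, 156, 166], [146, 155, 170], [161, 168, 177], [227, 226, 229
[... 498 characters left out ...]
157], [93, 106, 126], [77, 93, 112], [81, 91, 113], [79, 93, 111]] | [[66, 74, 84], [64, 71, 82], [65, 70, 83], [61, 67, 78], [61, 66, 78], [76, 84, 92], [92, 99, 107], [98, 102, 110]]
225 [[146, 157, 170], [145, 158, 172], [136, 148, 162], [96, 113, 133], [85, 101, 125], [88, 104, 128], [84, 101, 125], [85, 102, 123]] | [[62, 70, 81], [68, 76, 91], [62, 70, 84], [66, 77, 89], [61, 71, 86], [63, 73, 86], [77, 83, 96], [90, 95, 103]]
230 [[153, 167, 178], [149, 160, 174], [128, 146, 168], [114, 139, 174], [113, 138, 174], [111, 138, 177], [113, 143, 181], [119, 148, 187]] | [[78, 92, 114], [78, 92, 115], [73, 85, 109], [76, 91, 114], [81, 98, 121], [80, 98, 121], [79, 96, 115], [85, 93, 104]]
```

>>> jog_arm --increments '[[[0, 0, 1.2, 0, 40], [0, 0, 2.4, 0, 40], [0, 0, 3.5, 0, 40], [0, 0, 4.2, 0, 40], [0, 0, 4.6, 0, 40], [0, 0, 4.8, 0, 40], [0, 0, 4.8, 0, 40], [0, 0, 4.8, 0, 40]]]'

```text
clock: 9.65
tool_pos: [489.7, 90.5, 2.9]
ee_rot: [-0.189, 3.136, 0.0]
force: [0.3, 0.5, -0.9]
gripper_width: 49.8
finger_force: 20.0
```

>>> jog_arm --increments '[[[0, 0, 0.1, 0, 40], [0, 0, 0.2, 0, 40], [0, 0, 0.3, 0, 40], [0, 0, 0.4, 0, 40], [0, 0, 0.45, 0, 40], [0, 0, 0.5, 0, 40], [0, 0, 0.5, 0, 40]]]'

```text
clock: 10.23
tool_pos: [489.0, 89.6, -9.8]
ee_rot: [0.187, -3.136, -0.0]
force: [0.4, -0.1, -0.9]
gripper_width: 49.4
finger_force: 20.0
```

>>> jog_arm --increments '[[[0, 0, 0.06, 0, 40], [0, 0, 0.12, 0, 40], [0, 0, 0.14, 0, 40], [0, 0, 0.14, 0, 40]]]'

```text
clock: 10.57
tool_pos: [489.2, 89.6, -13.1]
ee_rot: [-0.187, 3.136, -0.0]
force: [0.4, 0.2, -0.3]
gripper_width: 49.8
finger_force: 20.0
```

>>> jog_arm --increments '[[[0, 0, 0, 0, 80], [0, 0, 0, 0, 80], [0, 0, 0, 0, 80], [0, 0, 0, 0, 80], [0, 0, -0.6, 0, 80], [0, 0, -1.4, 0, 80], [0, 0, -2.8, 0, 80], [0, 0, -4, 0, 90]]]'

```text
clock: 11.23
tool_pos: [488.6, 89.6, 87.9]
ee_rot: [0.187, -3.135, -0.0]
force: [1.2, 0.6, 0.1]
gripper_width: 83.9
finger_force: 0.0
```

```bash
python3 - <<'E'
from h import *
# type_4 wants tool yaw 1.627..1.644 at (460.3,282)
o=env.get_obs();print(o["tool_pos"],o["ee_rot"])
p=o["tool_pos"];y=1.69;d=np.array([460.3,282])-p[:2]
print(d@[np.cos(y),np.sin(y)]/25,d@[-np.sin(y),np.cos(y)]/25)
E
```

```text
[488.63826049  89.64757358  87.88149396] [ 1.86948725e-01 -3.13486578e+00 -7.10461344e-05]
7.774298275855138 0.21049239575150078
```

>>> jog_arm --increments '[[[0, 1.2, 0, 0.05, 90], [0.1, 2.6, 0, 0.05, 90], [0.15, 4, 0, 0.05, 90], [0.2, 5.4, 0, 0.05, 90], [0.2, 6.8, 0, 0.05, 90], [0.2, 7.8, 0, 0.05, 90], [0.2, 7.8, 0, 0.05, 90], [0.2, 7.8, 0, 0.05, 90]]]'

```text
clock: 11.9
tool_pos: [460.6, 283.5, 86.7]
ee_rot: [0.113, -3.139, 0.001]
force: [-0.5, 0.2, -0.1]
gripper_width: 90.0
finger_force: 0.0
```

```bash
python3 - <<'E'
from h import *
np.set_printoptions(suppress=True,precision=3)
s=shot("wrist","w6"); a=s["pixels"]; o=env.get_obs(); print(o["tool_pos"],o["ee_rot"])
u=proj("w6",[(460.3,282,23)])[0];print(u)
h=cv2.cvtColor(a,cv2.COLOR_RGB2HSV)
m=((h[...,0]<20)&(h[...,1]>75)&(h[...,2]>60)).astype(np.uint8)
m=cv2.morphologyEx(m,cv2.MORPH_CLOSE,np.ones((7,7)))
n,l,st,c=cv2.connectedComponentsWithStats(m)
for i in range(1,n):
    if st[i,4]>400: print(i,st[i],c[i])
k=l[int(u[1]),int(u[0])];cs,_=cv2.findContours((l==k).astype(np.uint8),0,1)
print(k,cv2.minAreaRect(cs[0]),cv2.boxPoints(cv2.minAreaRect(cs[0])))
f=lambda x,y:cv2.resize(a[y:y+80,x:x+80,::-1],(400,400),interpolation=cv2.INTER_CUBIC)
cv2.imwrite("pics/w6c.png",f(int(u[0])-40,int(u[1])-40))
E
```

```text
[460.623 282.42   86.651] [ 0.111 -3.139  0.002]
[279.754 211.216]
1 [   0    0  137   48 4515] [59.135 17.332]
3 [ 251  189   55   35 1816] [278.107 206.243]
4 [  38  203   84   90 5279] [ 78.637 248.984]
5 [456 264  50  28 421] [474.729 273.881]
7 [  85  308   44   67 1175] [100.579 341.349]
8 [ 444  311   38   65 1146] [466.128 343.361]
9 [ 247  390  313   23 4819] [419.272 402.527]
3 ((278.0, 206.0), (34.0, 54.0), 90.0) [[251. 189.]
 [305. 189.]
 [305. 223.]
 [251. 223.]]
```

```bash
python3 - <<'E'
from h import *
np.set_printoptions(suppress=True,precision=3)
a=cv2.imread("pics/w6.png");print(a[184:230,278].sum(1).tolist(), a[200,244:258].sum(1).tolist(),a[200,298:314].sum(1).tolist())
for t in(189,192): print(fit("w6",[(-25,15,23),(25,15,23),(25,-15,23),(-25,-15,23)],[(251,t),(306,t),(305,224),(252,224)],[460,282,1.64]))
E
```

```text
[411, 422, 426, 397, 326, 269, 252, 250, 308, 360, 399, 420, 418, 414, 409, 374, 320, 257, 237, 240, 235, 211, 198, 182, 176, 157, 179, 172, 172, 165, 151, 143, 137, 173, 216, 233, 249, 249, 255, 251, 250, 250, 237, 251, 240, 249] [448, 443, 443, 437, 440, 441, 426, 416, 409, 414, 420, 422, 434, 442] [257, 266, 266, 260, 250, 239, 227, 239, 257, 273, 266, 272, 263, 262, 268, 264]
(array([456.054, 280.543,   1.644]), array([[-0.11 ,  1.692],
       [ 0.024,  1.747],
       [ 0.319, -1.791],
       [-0.23 , -1.837]]))
(array([457.521, 280.647,   1.644]), array([[-0.069,  0.277],
       [-0.016,  0.334],
       [ 0.281, -0.294],
       [-0.194, -0.341]]))
```

>>> jog_arm --increments '[[[0.08, -0.06, 1.2, 0, 90], [0.08, -0.06, 2.4, 0, 90], [0.08, -0.06, 3.2, 0, 90], [0.08, -0.06, 3.7, 0, 90], [0.08, -0.06, 4, 0, 90], [0.08, -0.06, 4.15, 0, 70], [0.08, -0.06, 4.15, 0, 40], [0.08, -0.06, 4.15, 0, 40]]]' --newtons 20

```text
clock: 12.62
tool_pos: [459.9, 280.8, -16.2]
ee_rot: [-0.107, 3.139, 0.001]
force: [0.1, -0.4, 1.0]
gripper_width: 73.5
finger_force: 0.0
```

>>> jog_arm --increments '[[[0, 0, 0, 0, 40], [0, 0, 0, 0, 40], [0, 0, 0, 0, 40], [0, 0, 0, 0, 40], [0, 0, 0, 0, 40], [0, 0, 0, 0, 40], [0, 0, 0, 0, 40]]]'

```text
clock: 13.2
tool_pos: [459.5, 281.1, -16.2]
ee_rot: [-0.109, 3.139, 0.0]
force: [-0.7, -1.1, 4.1]
gripper_width: 49.8
finger_force: 20.0
```

>>> jog_arm --increments '[[[0, 0, -1, 0, 40], [0, 0, -2.2, 0, 40], [0, 0, -3.2, 0, 40], [0.2, -1.4, -4, 0, 40], [0.4, -2.8, -4.4, 0, 40], [0.6, -4.2, -4.4, -0.05, 40], [0.8, -5.6, -4.4, -0.05, 40], [1.11, -7, -4.4, -0.05, 40]]]'

```text
clock: 13.87
tool_pos: [443.5, 103.4, 93.2]
ee_rot: [-0.189, 3.135, 0.0]
force: [1.4, -0.5, -1.6]
gripper_width: 49.9
finger_force: 20.0
```

>>> jog_arm --increments '[[[0, -0.78, 0, 0, 40], [0, -0.78, 0, 0, 40], [0, -0.78, 0, 0, 40], [0, -0.78, 0, 0, 40]]]'

```text
clock: 14.2
tool_pos: [445.8, 86.0, 92.9]
ee_rot: [0.187, -3.136, -0.002]
force: [-0.4, -0.5, -0.9]
gripper_width: 49.7
finger_force: 20.0
```

```bash
python3 - <<'E'
from h import *
np.set_printoptions(suppress=True,precision=2)
s=shot("wrist","w7");shot("scene","s7");shot("side","d7")
from scipy.spatial.transform import Rotation as R
o=env.get_obs();Rm=R.from_rotvec(o["ee_rot"]).as_matrix();p=o["tool_pos"];print(p,np.arctan2(Rm[1,1],Rm[0,1]),o["gripper_width"])
yaw=.1196;c,si=np.cos(yaw),np.sin(yaw);W=lambda x,y,z:(534.1+c*x-si*y,96.05+si*x+c*y,z)
for gx in(-145,-100,-80,-66,-24):print(gx,proj("w7",[W(gx,39,4),W(gx,-39,4)]).tolist())
e=edges("w7",range(120,240,6),215,350,185);print(e)
P=[back("w7",e[:,[j,0]],[4]*len(e)) for j in(1,2)]
for q in P:
    k=np.polyfit(q[:,0],q[:,1],1);print(np.arctan(k[0]),np.polyval(k,p[0]))
# side/scene: pixel map of galley
a=cv2.imread("pics/d7.png")[140:230,240:420];b=cv2.imread("pics/s7.png")[170:250,280:440];w=s["pixels"][80:320,160:400,::-1]
cv=np.zeros((600,800,3),np.uint8);cv[:270,:540]=cv2.resize(a,(540,270));cv[280:520,:480]=cv2.resize(b,(480,240));cv[280:580,490:790]=cv2.resize(w,(300,300));cv2.imwrite("pics/m7.png",cv)
E
```

```text
[445.82  86.39  92.97] 1.6916156958048287 49.82768143834101
-145 [[321.6724717992085, 147.6651926787006], [239.85253737478206, 147.56534270498125]]
-100 [[320.00693393733934, 193.76259712579315], [241.5627243362181, 193.69818091624518]]
-80 [[319.321156124643, 213.05283664922646], [242.26597159673585, 213.0023703367135]]
-66 [[318.8590957705673, 226.15634777556036], [242.73948961810322, 226.11507235406924]]
-24 [[317.5538212485521, 263.65018768065767], [244.0757266541413, 263.6339772325609]]
[[150.   240.31 321.68]
 [156.   240.27 321.47]
 [162.   248.71 312.53]
 [168.   240.65 320.89]
 [174.   241.1  321.15]
 [180.   241.27 320.59]
 [186.   241.23 320.37]
 [192.   241.4  320.24]
 [198.   241.73 320.43]
 [204.   242.22 319.75]
 [210.   242.3  319.34]
 [216.   242.23 319.3 ]]
0.08310063931877246 46.307802885086865
0.15287576746831888 125.03617665190744
```

View pics/m7.png

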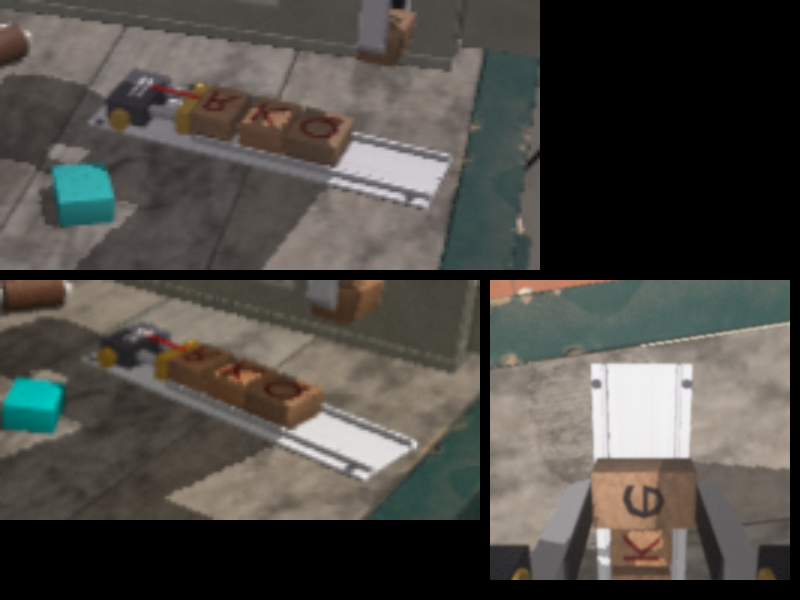

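```bash
python3 - <<'E'
from h import *
np.set_printoptions(suppress=True,precision=1)
c,s=np.cos(.1196),np.sin(.1196)
P=back("d7",np.array([(352,124),(336,144),(330,163)])/3+[240,140],[27,27,10]);d=P[:,:2]-[534.1,96.05]
print(P,d@np.array([[c,-s],[s,c]]))
E
```

```text
[[468.7  71.3  27. ]
 [467.1 104.7  27. ]
 [469.4 107.8  10. ]] [[-67.9 -16.8]
 [-65.5  16.6]
 [-62.9  19.4]]
```

>>> jog_arm --increments '[[[0, -0.02, 1.2, 0, 40], [0, -0.02, 2.2, 0, 40], [0, -0.02, 3, 0, 40], [0, -0.02, 3.4, 0, 40], [0, -0.02, 3.6, 0, 40], [0, -0.02, 3.7, 0, 40], [0, -0.02, 3.7, 0, 40]]]'

```text
clock: 14.93
tool_pos: [446.1, 85.3, 0.5]
ee_rot: [0.189, -3.136, -0.0]
force: [0.7, 0.1, -0.7]
gripper_width: 49.7
finger_force: 20.0
```

>>> jog_arm --increments '[[[0, 0, 0.1, 0, 40], [0, 0, 0.2, 0, 40], [0, 0, 0.3, 0, 40], [0, 0, 0.36, 0, 40], [0, 0, 0.4, 0, 40], [0, 0, 0.4, 0, 40]]]'

```text
clock: 15.43
tool_pos: [445.8, 84.6, -9.5]
ee_rot: [0.187, -3.136, 0.0]
force: [-0.4, 0.3, -1.7]
gripper_width: 49.7
finger_force: 20.0
```

>>> jog_arm --increments '[[[0, 0, 0.06, 0, 40], [0, 0, 0.12, 0, 40], [0, 0, 0.14, 0, 40], [0, 0, 0.14, 0, 40]]]'

```text
clock: 15.77
tool_pos: [446.1, 84.7, -12.2]
ee_rot: [-0.187, 3.135, -0.0]
force: [-1.6, 0.2, 4.7]
gripper_width: 50.1
finger_force: 20.0
```

>>> jog_arm --increments '[[[0, 0, -0.03, 0, 75], [0, 0, -0.03, 0, 75], [0, 0, -0.03, 0, 75], [0, 0, -0.03, 0, 75], [0, 0, -1, 0, 75], [0, 0, -2.2, 0, 75], [0, 0, -2.8, 0, 40], [1.5, 0, -2.8, 0, 0]]]'

```text
clock: 16.43
tool_pos: [420.0, 80.5, 61.2]
ee_rot: [-0.186, 3.119, -0.001]
force: [0.4, 0.0, -0.4]
gripper_width: 64.8
finger_force: 0.0
```

>>> jog_arm --increments '[[[0, 0, 0, 0, 0], [0, 0, 0, 0, 0], [0, 0, 0, 0, 0], [0, 0, 0, 0, 0], [0, 0, 0, 0, 0], [0, 0, 0, 0, 0], [0, 0, 0, 0, 0], [0, 0, 0, 0, 0]]]'

```text
clock: 17.1
tool_pos: [408.9, 80.3, 56.9]
ee_rot: [0.187, -3.136, -0.0]
force: [-0.7, 0.1, -0.1]
gripper_width: 11.6
finger_force: 0.0
```

>>> jog_arm --increments '[[[0, 0, 0, 0, 0], [0, 0, 0, 0, 0], [0, 0, 0, 0, 0], [0, 0, 0, 0, 0], [0, 0, 0, 0, 0]]]'

```text
clock: 17.52
tool_pos: [408.7, 80.2, 57.1]
ee_rot: [-0.187, 3.136, -0.0]
force: [0.7, 0.7, 0.2]
gripper_width: 0.7
finger_force: 0.0
```

```bash
cat > t.py <<'E'
from h import *
import sys
np.set_printoptions(suppress=True,precision=1)
f=sys.argv[1];c,s=np.cos(.1196),np.sin(.1196);W=lambda x,y,z:(534.1+c*x-s*y,96.05+s*x+c*y,z)
o=env.get_obs();p=o["tool_pos"];d=p[:2]-[534.1,96.05];print("clock",o["clock"],"tcp galley",d@np.array([[c,-s],[s,c]]),p[2],"Fx",o["force"]@[c,s,0],o["force"],o["gripper_width"])
shot("scene","s"+f);sd=shot("side","d"+f)
# brass face/red pointer along galley centreline in side view
a=sd["pixels"].astype(int);h=cv2.cvtColor(sd["pixels"],cv2.COLOR_RGB2HSV)
q=proj("d"+f,[W(x,0,26) for x in(60,98,134)]);print(q.ravel())
x0,x1=int(q[:,0].min())-8,int(q[:,0].max())+12;y0,y1=int(q[:,1].min())-12,int(q[:,1].max())+14
A=a[y0:y1,x0:x1];red=np.argwhere((A[...,0]>100)&(A[...,0]-A[...,1]>70)&(A[...,0]-A[...,2]>50))
wh=np.argwhere(A.min(2)>140)
print("red",len(red),red[:,1].min()+x0 if len(red) else None,red[:,1].max()+x0 if len(red) else None,"white",(wh+[y0,x0]).tolist()[:40])
E
python3 t.py 8
```

```text
clock 17.5167 tcp galley [-126.4   -0.7] 57.142211625358605 Fx 0.7404229791096552 [0.7 0.7 0.2] 0.660348379707951
[305.5 173.5 291.5 170.3 278.4 167.2]
red 12 291 305 white [[173, 297], [173, 298]]
```

>>> jog_arm --increments '[[[0, 0.02, 1.2, 0, 0], [0, 0.02, 2, 0, 0], [0, 0.02, 2.5, 0, 0], [0, 0.02, 2.8, 0, 0], [0, 0.02, 2.9, 0, 0], [0, 0.02, 2.96, 0, 0], [0, 0.02, 2.96, 0, 0]]]'

```text
clock: 18.2
tool_pos: [409.1, 80.8, -16.6]
ee_rot: [-0.187, 3.135, -0.0]
force: [-0.3, 0.1, -0.3]
gripper_width: 0.4
finger_force: 0.0
```

>>> jog_arm --increments '[[[-0.1, 0, 0, 0, 0], [-0.2, 0, 0, 0, 0], [-0.3, 0, 0, 0, 0], [-0.4, 0, 0, 0, 0], [-0.5, 0, 0, 0, 0], [-0.6, 0, 0, 0, 0], [-0.6, 0, 0, 0, 0]]]'

```text
clock: 18.78
tool_pos: [424.3, 82.6, -16.8]
ee_rot: [-0.187, 3.135, -0.0]
force: [0.3, -0.8, -0.7]
gripper_width: 0.9
finger_force: 0.0
```

>>> jog_arm --increments '[[[-0.08, 0, 0, 0, 0], [-0.16, 0, 0, 0, 0], [-0.24, 0, 0, 0, 0], [-0.32, 0, 0, 0, 0], [-0.4, 0, 0, 0, 0], [-0.48, 0, 0, 0, 0], [-0.56, 0, 0, 0, 0], [-0.6, 0, 0, 0, 0]]]'

```text
clock: 19.45
tool_pos: [439.0, 84.4, -16.9]
ee_rot: [-0.187, 3.135, 0.0]
force: [-0.2, 0.4, -1.3]
gripper_width: 0.6
finger_force: 0.4
```

```bash
python3 t.py 9
```

```text
clock 19.45 tcp galley [-95.8  -0.3] -16.90430803788806 Fx -0.14885239293290334 [-0.2  0.4 -1.3] 0.593019230983165
[305.5 173.5 291.5 170.3 278.4 167.2]
red 12 291 305 white []
```

Stop not yet touched; advance gently.

>>> jog_arm --increments '[[[-0.06, 0, 0, 0, 0], [-0.12, 0, 0, 0, 0], [-0.18, 0, 0, 0, 0], [-0.24, 0, 0, 0, 0], [-0.24, 0, 0, 0, 0], [-0.24, 0, 0, 0, 0]]]'

```text
clock: 20.05
tool_pos: [443.2, 85.0, -17.0]
ee_rot: [0.187, -3.134, -0.0]
force: [-5.6, -0.1, 3.2]
gripper_width: 0.0
finger_force: 2.4
```

>>> jog_arm --increments '[[[-0.04, 0, 0, 0, 0], [-0.08, 0, 0, 0, 0], [-0.12, 0, 0, 0, 0], [-0.16, 0, 0, 0, 0], [-0.16, 0, 0, 0, 0], [-0.16, 0, 0, 0, 0]]]'

```text
clock: 20.55
tool_pos: [445.3, 85.4, -17.2]
ee_rot: [0.187, -3.131, -0.0]
force: [-7.2, -1.4, 4.7]
gripper_width: 0.5
finger_force: 3.7
```

```bash
python3 t.py 10
```

```text
clock 20.55 tcp galley [-89.4  -0. ] -17.22008887090963 Fx -7.278897038855143 [-7.2 -1.4  4.7] 0.5384680106718422
[305.5 173.5 291.5 170.3 278.4 167.2]
red 14 290 304 white [[173, 297], [173, 298]]
```

```bash
cat > m.py <<'E'
from h import *
import sys
c,s=np.cos(.1196),np.sin(.1196);W=lambda x,y,z:(534.1+c*x-s*y,96.05+s*x+c*y,z)
def cen(f,v):
    im=cv2.imread(f"pics/{f}.png");q=proj(f,[W(x,y,z) for x in(50,92) for y in(-25,25) for z in(4,30)])
    x0,y0=q.min(0).astype(int)-3;x1,y1=q.max(0).astype(int)+4
    h=cv2.cvtColor(cv2.resize(im[y0:y1,x0:x1],None,fx=6,fy=6,interpolation=cv2.INTER_CUBIC),cv2.COLOR_BGR2HSV).astype(int)
    m=(h[...,0]>17)&(h[...,0]<32)&(h[...,1]>140)&(h[...,2]>70)
    n,l,st,ce=cv2.connectedComponentsWithStats(m.astype(np.uint8));k=1+np.argmax(st[1:,4])
    u=np.array([x0,y0])+ce[k]/6; j=proj(f,[W(62,0,15),W(72,0,15)]);g=(j[1]-j[0])
    return (u-j[0])@g/(g@g)*10+62, st[k,4]
for f in sys.argv[1:]: print(f,*[ [round(float(t),2) for t in cen(p+f,0)] for p in("s","d")])
E
python3 m.py 7 8 9 10
```

```text
7 [75.02, 1428.0] [68.54, 1434.0]
8 [75.22, 1353.0] [68.65, 1410.0]
9 [75.05, 1418.0] [68.47, 1468.0]
10 [80.09, 1228.0] [73.49, 1230.0]
```

>>> jog_arm --increments '[[[-0.04, 0, 0, 0, 0], [-0.08, 0, 0, 0, 0], [-0.12, 0, 0, 0, 0], [-0.16, 0, 0, 0, 0], [-0.16, 0, 0, 0, 0], [-0.16, 0, 0, 0, 0]]]'

```text
clock: 21.15
tool_pos: [447.2, 85.7, -17.4]
ee_rot: [0.187, -3.127, 0.0]
force: [-9.7, -1.5, 7.2]
gripper_width: -0.1
finger_force: 5.1
```

```bash
python3 t.py 11; python3 m.py 11
```

```text
clock 21.15 tcp galley [-87.6   0.1] -17.44919616115175 Fx -9.80408090172565 [-9.7 -1.5  7.2] -0.09987403338359353
[305.5 173.5 291.5 170.3 278.4 167.2]
red 14 289 303 white [[173, 297]]
11 [81.98, 1262.0] [75.12, 1209.0]
```

>>> jog_arm --increments '[[[-0.04, 0, 0, 0, 0], [-0.08, 0, 0, 0, 0], [-0.12, 0, 0, 0, 0], [-0.16, 0, 0, 0, 0], [-0.2, 0, 0, 0, 0], [-0.24, 0, 0, 0, 0], [-0.24, 0, 0, 0, 0], [-0.24, 0, 0, 0, 0]]]'

```text
clock: 21.92
tool_pos: [449.9, 86.1, -17.8]
ee_rot: [0.187, -3.121, 0.001]
force: [-14.4, -1.9, 11.4]
gripper_width: 0.7
finger_force: 7.2
```

```bash
python3 t.py 12; python3 m.py 12
```

```text
clock 21.9167 tcp galley [-84.8   0.2] -17.765530307354144 Fx -14.506727504808195 [-14.4  -1.9  11.4] 0.7049515247017962
[305.5 173.5 291.5 170.3 278.4 167.2]
red 14 289 302 white []
12 [84.76, 1256.0] [78.11, 1183.0]
```

>>> jog_arm --increments '[[[0, 0, 0, 0, 0], [0, 0, 0, 0, 0], [0, 0, 0, 0, 0], [0, 0, 0, 0, 0], [0, 0, 0, 0, 0], [0, 0, 0, 0, 0], [0, 0, 0, 0, 0], [0, 0, 0, 0, 0]]]'

```text
clock: 22.68
tool_pos: [449.9, 86.1, -17.8]
ee_rot: [0.187, -3.121, 0.0]
force: [-13.9, -1.8, 11.2]
gripper_width: 0.6
finger_force: 7.2
```

>>> jog_arm --increments '[[[0, 0, 0, 0, 0], [0, 0, 0, 0, 0], [0, 0, 0, 0, 0], [0, 0, 0, 0, 0], [0, 0, 0, 0, 0], [0, 0, 0, 0, 0], [0, 0, 0, 0, 0], [0, 0, 0, 0, 0]]]'

```text
clock: 23.35
tool_pos: [449.9, 86.1, -17.7]
ee_rot: [0.187, -3.121, 0.001]
force: [-13.4, -2.5, 10.6]
gripper_width: 0.7
finger_force: 7.2
```

>>> jog_arm --increments '[[[0, 0, 0, 0, 0], [0, 0, 0, 0, 0], [0, 0, 0, 0, 0], [0, 0, 0, 0, 0], [0, 0, 0, 0, 0], [0, 0, 0, 0, 0], [0, 0, 0, 0, 0], [0, 0, 0, 0, 0]]]'

```text
clock: 24.02
tool_pos: [449.9, 86.1, -17.8]
ee_rot: [0.187, -3.121, 0.0]
force: [-14.3, -2.4, 10.8]
gripper_width: 0.4
finger_force: 7.2
```

>>> jog_arm --increments '[[[0, 0, 0, 0, 0], [0, 0, 0, 0, 0], [0, 0, 0, 0, 0], [0, 0, 0, 0, 0], [0, 0, 0, 0, 0], [0, 0, 0, 0, 0], [0, 0, 0, 0, 0], [0, 0, 0, 0, 0]]]'

```text
clock: 24.68
tool_pos: [449.9, 86.1, -17.8]
ee_rot: [0.187, -3.121, 0.0]
force: [-14.5, -1.1, 11.3]
gripper_width: 0.2
finger_force: 7.2
```

```bash
python3 t.py 13; python3 m.py 13; python3 - <<'E'
from h import *
# type block tops: where do they project, and are their colours (wood) on the expected outline (flat, 27 high)?
c,s=np.cos(.1196),np.sin(.1196);W=lambda x,y,z:(534.1+c*x-s*y,96.05+s*x+c*y,z)
im=cv2.imread("pics/d13.png")
for x in range(-90,75,4):
    u=proj("d13",[W(x,15,27)])[0]; print(x,u.round(1),cv2.getRectSubPix(im,(1,1),tuple(map(float,u)))[0,0].tolist())
E
```

```text
clock 24.6833 tcp galley [-84.8   0.2] -17.76573031214725 Fx -14.498672386531426 [-14.5  -1.1  11.3] 0.24490919407596728
[305.5 173.5 291.5 170.3 278.4 167.2]
red 13 289 302 white []
13 [84.82, 1254.0] [78.19, 1169.0]
-90 [362.2 190. ] [109, 105, 108]
-86 [360.6 189.6] [107, 103, 105]
-82 [358.9 189.3] [106, 102, 106]
-78 [357.3 188.9] [107, 103, 105]
-74 [355.7 188.5] [75, 81, 94]
-70 [354.  188.1] [90, 111, 144]
-66 [352.4 187.7] [72, 88, 113]
-62 [350.8 187.3] [55, 68, 87]
-58 [349.2 187. ] [55, 67, 86]
-54 [347.6 186.6] [55, 67, 87]
-50 [346.  186.2] [56, 69, 88]
-46 [344.4 185.8] [55, 67, 87]
-42 [342.8 185.4] [55, 66, 84]
-38 [341.2 185.1] [57, 69, 87]
-34 [339.6 184.7] [54, 65, 83]
-30 [338.  184.3] [54, 64, 84]
-26 [336.4 183.9] [52, 63, 83]
-22 [334.8 183.6] [44, 53, 77]
-18 [333.2 183.2] [50, 60, 80]
-14 [331.6 182.8] [53, 64, 83]
-10 [330.1 182.4] [56, 67, 87]
-6 [328.5 182.1] [57, 69, 87]
-2 [326.9 181.7] [53, 65, 85]
2 [325.4 181.3] [52, 66, 88]
6 [323.8 181. ] [52, 65, 85]
10 [322.3 180.6] [54, 68, 90]
14 [320.7 180.2] [56, 70, 92]
18 [319.2 179.9] [55, 70, 93]
22 [317.6 179.5] [56, 70, 93]
26 [316.1 179.2] [55, 69, 93]
30 [314.6 178.8] [55, 67, 91]
34 [313.  178.4] [53, 67, 89]
38 [311.5 178.1] [61, 75, 99]
42 [310.  177.7] [61, 76, 100]
46 [308.5 177.3] [60, 75, 99]
50 [306.9 177. ] [63, 77, 102]
54 [305.4 176.6] [59, 74, 98]
58 [303.9 176.3] [58, 73, 97]
62 [302.4 175.9] [60, 75, 100]
66 [300.9 175.6] [58, 75, 99]
70 [299.4 175.2] [51, 87, 113]
74 [297.9 174.9] [48, 91, 116]
```

```bash
python3 -c "
from cell import env;print(env.job_done())"
```

```text
the job is handed in; nothing more can be done
None
```

The job is handed in: both loose blocks are in the galley, all four make one closed line, and the arm is still holding the stop about 9.7 mm in by camera estimate (within the marks), steady for about 2.7 s; the hand-in returned no verdict.

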